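Freshen the bedside bead bowl

TASK

Lock the glass bead bowl in its holder by turning the holder's collar clockwise, seen from above, until its pointer stands at the locked mark, at its stop. Then put every new wooden bead from the silicone tray into the bowl, and with the T-handled stirring rod, its ball end near the bowl's floor, stir the beads anticlockwise (seen from above) for at least three full rounds, in circles about halfway out to the bowl's wall that push them from where they lay. Finally hang the rod back upright in the fork of its acrylic stand, leaving the bowl locked in the holder with all its beads, old and new, inside, and nothing else on the cart disturbed.

Things in the scene. Friction and masses are not known exactly. Their poses are not given: they have to be found in the camera images.
- holder: white round holder fixed to the cart, base disc 192 mm across and 12 mm thick, origin at the centre of its underside; carries the lock collar and has two pockets at its +y and -y sides (up to 28 mm high) for the bowl's ears. A dark rib on the disc's edge at angle pi+0.5 rad (from +x, anticlockwise from above), 89 mm out, is the locked mark
- collar (a joint): aluminium lock collar, a ring of 156/176 mm inner/outer diameter, 16 to 30 mm above the cart, turning captive on the holder about the vertical axis through the holder's origin. Grows from 0 as it turns CLOCKWISE seen from above; 1.05 is its end stop, where its pointer meets the locked mark and its two tabs cover the bowl's ears. Starts at 0 to 0.25; friction about 0.2 N m, stays where it is left
- fin_front (a point): centre of the top of the collar's fin nearer the robot: an upright block 22 mm long radially, 12 mm thick tangentially, its top 54 mm above the cart and its lower end 20 mm above it, centred 101 mm from the collar's axis (at holder angle pi+0.5 minus the joint value). The bowl's rim is 72 mm from the axis
- fin_back (a point): the same for the opposite fin, on the far side of the bowl
- bowl: open frosted glass bowl, loose in the holder, origin at the centre of its underside (12 mm above the cart); 55 mm high (rim 67 mm above the cart), outer radius 48 mm at the foot widening straight to 72 mm at the rim, wall 4 mm, floor 5 mm thick; two ears at +y and -y sit in the holder's pockets with about 2 mm of play. Axes as the holder's, z up
- old0: loose lacquered (slippery, friction about 0.3) wooden barrel bead, 21 mm diameter, 18 mm high, origin at the centre of one flat end (the lower one as it stands at the start, z along its axis); at the start stands in the bowl
- old1: loose lacquered (slippery, friction about 0.3) wooden barrel bead, 21 mm diameter, 18 mm high, origin at the centre of one flat end (the lower one as it stands at the start, z along its axis); at the start stands in the bowl
- new0: new bead: loose lacquered (slippery, friction about 0.3) wooden barrel bead, 21 mm diameter, 18 mm high, origin at the centre of one flat end (the lower one as it stands at the start, z along its axis); at the start stands in the tray; may be absent
- new1: new bead: loose lacquered (slippery, friction about 0.3) wooden barrel bead, 21 mm diameter, 18 mm high, origin at the centre of one flat end (the lower one as it stands at the start, z along its axis); at the start stands in the tray; may be absent
- new2: new bead: loose lacquered (slippery, friction about 0.3) wooden barrel bead, 21 mm diameter, 18 mm high, origin at the centre of one flat end (the lower one as it stands at the start, z along its axis); at the start stands in the tray; may be absent
- new3: new bead: loose lacquered (slippery, friction about 0.3) wooden barrel bead, 21 mm diameter, 18 mm high, origin at the centre of one flat end (the lower one as it stands at the start, z along its axis); at the start stands in the tray; may be absent
- tray: shallow grey silicone tray fixed to the cart, 170 (x) by 150 (y) mm, 10 mm high with a 5 mm wall and a 5 mm floor; origin at the centre of its underside. Left or right of the bowl
- stand: clear acrylic stand fixed to the cart, base 100 (x) by 110 (y) mm; two fork bars, tops 110 mm above the cart, run along its x, 24 mm apart, from x -26 to +38 mm, open towards -x and closed at x +30 mm; an upright panel holds them at x +34 mm. Origin at the centre of its underside
- hang (a point): on the stand, the point midway between the fork bars at the level of their tops, 110 mm above the stand's origin, where the stirrer's shaft hangs
- stirrer: loose stirring rod of steel with a black crossbar handle, 70 g, hanging upright from the stand. Origin at its bottom end; ball end 12 mm diameter, shaft 9 mm diameter along z, crossbar from 90 to 114 mm above the origin, 13 mm thick (its x) and 62 mm long (its y), lying across the two fork bars
- drop_bottle: small white eyedrop bottle standing on the cart, 25 mm diameter, 55 mm high, not to be disturbed
- frosted_jar: screw-top frosted glass jar, 60 mm diameter, 55 mm high, not to be disturbed
- water_cup: white cup, 72 mm across, 90 mm high, not to be disturbed
Mind the look-alikes: they are no part of the job. Leave any green or orange look-alike of the bowl alone.

How it is judged:
By the outcome, as a careful person would: the job done as asked, in the order asked, and still so for the second after the job is handed in, with the robot touching nothing.
Of new0, new1, new2, new3 only 2 to 4 are there at a start; the rules pass over those that are not, and their reading is None.
At some moment in a run one of new0, new1, new2, new3 may be knocked a few centimetres aside while the robot is not near it.
It also fails if it takes over 208 s, if anything falls off the work surface, if the arm or the gripper's body presses on something with over 40 N, if the wrist force passes 120 N, or if a joint passes its speed limit or range.

ROBOT

A 7-joint arm with a two-finger parallel gripper is mounted at the origin on the work surface. World frame = base frame: x ahead of the robot, y to its left, z up, the work surface at z = 0. Lengths are in m, angles in rad, forces in N, time in s.
With the tool pointing down it reaches from about 0.425 to 0.925 m from the base axis. Payload 6.8 kg.
Tool frame: the origin (TCP) lies at the very end of the fingers, on their centre line; the grasp point (between the pads) lies bot.grip_point_offset behind it (bot.grip_point_offset is the distance from the TCP to the grasp point, in m); z points along the fingers, y is the line along which they close (so a half turn about z gives the same grasp; the last joint's range is limited). The gripper opens to 85 mm and grips with 20 to 120 N. Pads are 22 mm wide; open, the fingers measure 114 mm over their backs; the gripper's body (76 mm by 85 mm) begins 54 mm behind the grasp point. The pads swing forward as they close: fully open they stand 13 mm farther back than shut.
Start: joints at [1.125, 0.477, 0.022, 1.555, -0.011, 1.109, -0.083], TCP at [0.224, -0.637, 0.231] pointing down, gripper open.
Joint ranges: [-2.96, 2.96], [-0.34, 2.1], [-1.41, 1.46], [0.24, 2.44], [-1.37, 4.51], [0.17, 1.92], [-2.96, 2.96]. Speed limits (rad/s): [2.39, 2.39, 3.14, 3.14, 3.14, 3.14, 3.14].

INTERFACE

Orientations are given as a unit quaternion [w, x, y, z].
In Python, from station import bot, imaging gives the robot as it stands. The module is installed in compiled form; this text tells all that it offers.
- The arm moves only by the tool carry_out, never from a script. Its argument "targets" is one flat list of numbers, 5 for each row, row after row: the closure in counts, from 0 (fully open) to 255 (shut), then the shift along the world's x, y, z in mm, then the turn about the world's z in degrees. A call has 1 to 20 rows; each row shifts and turns the commanded pose from where the row before left it; what a row does not reach is not made up. A row lasts 1/10 s, in which the tool goes at most 50 mm and 8.59 degrees, less where a joint would pass 70% of its speed; a pose out of reach is approached as far as the arm can. A call is refused whole if a number of a shift passes 50 or a number of a turn 8.59, either way. A call with a gripper value outside its range is refused whole. The fingers move at their own pace and stop on an object; "newtons" is the grip in N (left out, the last holds). Time passes only in rows, so rows that do not move let the fingers close. It gives the time, the measured TCP pose, the force, the opening and the grip force at its end, in the units of the state.
- bot.get_obs(): the state, without advancing time (a new reading comes with each control period).
- imaging.read_camera(name): name is "scene" or "top" or "wrist"; returns a dict with "frame" (400x640x3 uint8, red, green, blue), "fov_y" (degrees; the focal length in pixels is half the picture's height over the tangent of half this angle, whatever the lens; pixels are square), "cx", "cy" (the principal point, pixels), "pose" (4x4, takes a point from camera to world coordinates); the wrist camera has in their place "tool_from_camera" (4x4, takes a point from camera to tool coordinates, whose origin is the TCP and whose axes are the flange's). Camera axes: x right, y up, looking along -z (the intrinsics and any distortion apply to the point x, -y, -z); pixel columns grow to the right and rows downward; lengths in m; the calibration is good to about 2 mm. A picture is of the moment at which its call begins: read the wrist's pose just before it. There is no depth.
- bot.hand_in(): hands the job in; it is judged then, once.
The state is a dict: "t": time; "q": joint angles; "joint_vel": joint speeds; "joint_torque": joint torques, N m; "eef_pos": TCP position; "tool_rot": TCP orientation; "contact_force": force on the tool from outside, world axes, zero at the start; "torque": the same for the moment, N m; "gripper_width": opening from 0.0 (shut) to 1.0 (fully open); "grasp_force": force on a finger pad.
Only numpy, scipy, OpenCV 4.12 (cv2) and the standard library are available. Lean on these libraries where they do the work, as an engineer would, in place of code of your own. Each camera call takes 0.05 s, during which the arm holds its last target. There are 200 camera calls.

## Working session

There is one attempt and no reset: what is moved stays moved. The work goes in short steps, Python scripts to look and compute and a tool call to move; the robot and the scene stay as the last step left them, time stands still between calls to the robot, and variables do not carry over. Pictures are saved under pics/ and viewed, at most 14 in all, crops included, and the job is handed in when it is done.

Besides the shell and the picture viewer there is one more tool, called after ">>>" as a command line: name --argument value ..., lists and objects as JSON in quotes. carry_out: Moves the arm, as the interface text tells. Its arguments: {"type":"object","properties":{"targets":{"type":"array","items":{"type":"number"}},"newtons":{"type":"number"}},"required":["targets"]}

```bash
mkdir -p pics; cat > h.py <<'E'
import numpy as np, cv2
from station import bot, imaging
from scipy.spatial.transform import Rotation as R
def cam(name):
    o=bot.get_obs(); c=imaging.read_camera(name)
    if name=="wrist":
        q=o["tool_rot"]; T=np.eye(4); T[:3,:3]=R.from_quat([q[1],q[2],q[3],q[0]]).as_matrix(); T[:3,3]=o["eef_pos"]
        c["pose"]=T@np.array(c["tool_from_camera"])
    c["pose"]=np.array(c["pose"]); c["f"]=200/np.tan(np.radians(c["fov_y"])/2); return c
def save(c,n): cv2.imwrite("pics/"+n,cv2.cvtColor(c["frame"],cv2.COLOR_RGB2BGR))
def px(c,u,v,z):
    d=c["pose"][:3,:3]@np.array([(u-c["cx"])/c["f"],-(v-c["cy"])/c["f"],-1]); o=c["pose"][:3,3]
    return o+d*(z-o[2])/d[2]
def proj(c,p):
    q=c["pose"][:3,:3].T@(np.array(p)-c["pose"][:3,3]); return c["cx"]-c["f"]*q[0]/q[2], c["cy"]+c["f"]*q[1]/q[2]
E
python3 - <<'E'
from h import *
for n in("top","scene"):
    c=cam(n); save(c,n+"0.png"); print(n,[k for k in c if k not in("frame",)],c["fov_y"],c["cx"],c["cy"]); print(c["pose"].round(3))
    np.savez(n+"0.npz",**{k:v for k,v in c.items()})
o=bot.get_obs(); print({k:np.round(v,3) for k,v in o.items()}, bot.grip_point_offset)
E
```

```text
top ['fov_y', 'cx', 'cy', 'pose', 'f'] 45.74911195705242 315.93168451317916 203.71832551709767
[[ 0.115  0.973 -0.199  0.284]
 [-0.993  0.114 -0.02  -0.043]
 [ 0.003  0.2    0.98   1.304]
 [ 0.     0.     0.     1.   ]]
scene ['fov_y', 'cx', 'cy', 'pose', 'f'] 57.69385462989306 319.78860318865867 194.84957749088994
[[ 0.363 -0.582  0.728  1.208]
 [ 0.932  0.207 -0.298 -0.316]
 [ 0.023  0.787  0.617  0.667]
 [ 0.     0.     0.     1.   ]]
{'t': np.float64(0.1), 'q': array([ 1.125,  0.478,  0.022,  1.556, -0.012,  1.109, -0.083]), 'joint_vel': array([-0.001, -0.001,  0.001, -0.003,  0.001,  0.001,  0.001]), 'joint_torque': array([ 4.0000e-03, -5.9776e+01,  1.6140e+00, -2.8195e+01,  1.3000e-02,
        5.0000e-03, -0.0000e+00]), 'eef_pos': array([ 0.224, -0.636,  0.23 ]), 'tool_rot': array([-0.001,  0.986,  0.168, -0.   ]), 'contact_force': array([ 0.685, -0.888, -0.405]), 'torque': array([-0.013, -0.019, -0.004]), 'grasp_force': np.float64(0.0), 'gripper_width': np.float64(0.998)} 0.0187
```

View pics/top0.png

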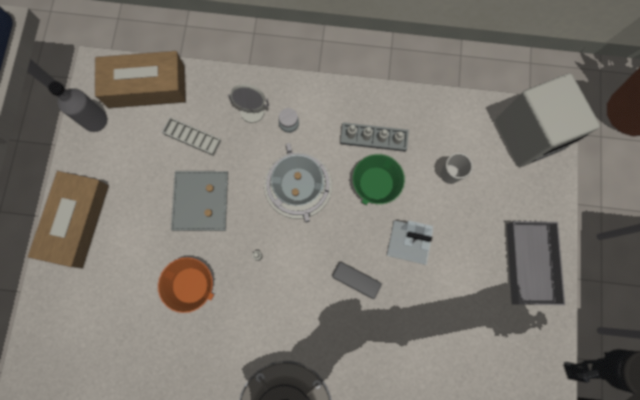

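View pics/scene0.png

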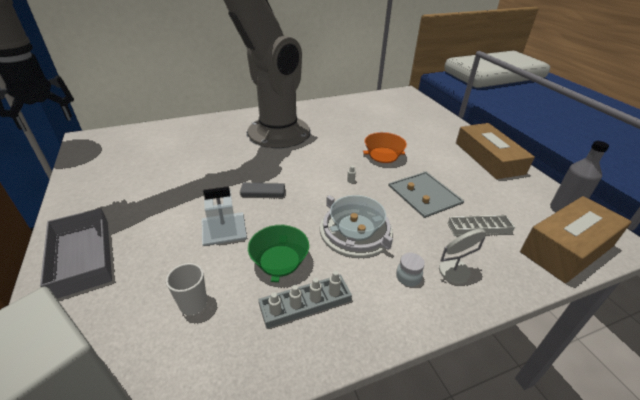

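The top view shows the bowl at (298,183) with old beads at (297,175) and (295,192). The fins are at about (289,149) and (306,217), and the tray at (200,200) holds two beads at (209,187) and (208,212). The stand is at (410,241), and the drop bottle is at (257,254), near the front fin.

```bash
python3 - <<'E'
from h import *
c=dict(np.load("top0.npz")); c["f"]=float(c["f"])
for n,u,v,z in [("bowl rim",298,180,.067),("fin_f",306,217,.054),("fin_b",289,149,.054),("b1",209,187,.023),("b2",208,212,.023),("o1",297,175,.035),("o2",295,192,.035),("tray1",175,171,.01),("tray2",228,171,.01),("tray3",228,229,.01),("tray4",172,230,.01),("drop",257,251,.055),("standbase",389,259,.005),("sb2",397,220,.005),("sb3",433,223,.005),("sb4",427,263,.005),("handle",419,237,.124),("jar",288,118,.055),("cup",458,163,.09),("green",378,178,.06)]:
    print(n,px(c,u,v,z).round(3))
f=c["frame"]; 
cr=f[130:275,235:440]; cr=cv2.resize(cr,None,fx=3.9,fy=3.9,interpolation=cv2.INTER_CUBIC)
cr=np.clip(cr.astype(float)*1.5,0,255).astype(np.uint8)
cv2.imwrite("pics/crop0.png",cr[:,:,::-1])
E
```

```text
bowl rim [0.594 0.038 0.067]
fin_f [0.499 0.005 0.054]
fin_b [0.682 0.074 0.054]
b1 [0.557 0.284 0.023]
b2 [0.487 0.275 0.023]
o1 [0.616 0.044 0.035]
o2 [0.568 0.044 0.035]
tray1 [0.594 0.39  0.01 ]
tray2 [0.612 0.241 0.01 ]
tray3 [0.448 0.216 0.01 ]
tray4 [0.428 0.369 0.01 ]
drop [0.393 0.122 0.055]
standbase [ 0.418 -0.232  0.005]
sb2 [ 0.528 -0.245  0.005]
sb3 [ 0.531 -0.345  0.005]
sb4 [ 0.419 -0.336  0.005]
handle [ 0.469 -0.285  0.124]
jar [0.771 0.088 0.055]
cup [ 0.685 -0.381  0.09 ]
green [ 0.627 -0.176  0.06 ]
```

View pics/crop0.png

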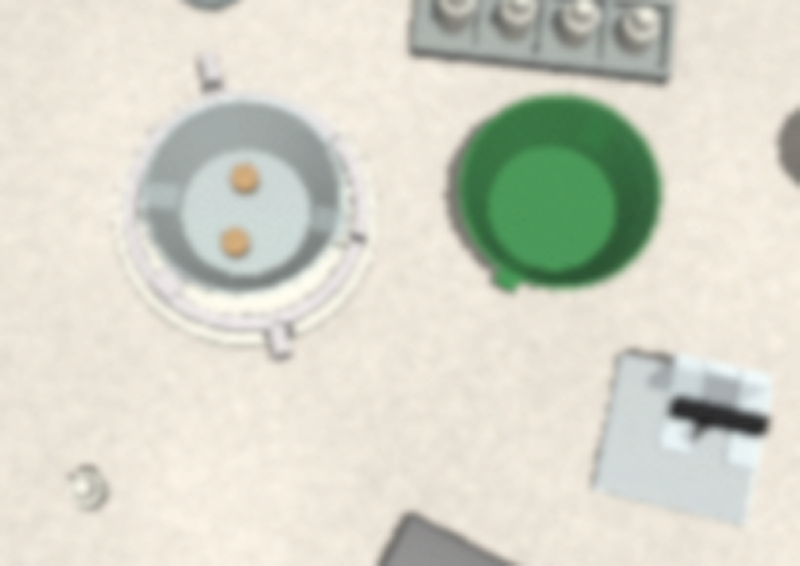

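The crop shows the fins at px (306,217) and (288,148), the pointer on the -y side at about (327,191), and two beads in the bowl. The sizes check out, so I'm moving to above the front fin.

>>> carry_out --targets '[0,17,40,0,0,0,17,40,0,0,0,17,40,0,0,0,17,40,0,0,0,17,40,0,0,0,17,40,0,0,0,17,40,0,0,0,17,40,0,0,0,17,40,0,0,0,17,40,0,0,0,17,40,0,0,0,17,40,0,0,0,17,40,0,0,0,17,40,0,0,0,17,40,0,0,0,17,40,0,0,0,0,0,0,0,0,0,0,0,0]'

```text
t: 1.9
eef_pos: [0.4955, 0.0039, 0.2309]
tool_rot: [-0.0, 0.986, 0.169, -0.001]
contact_force: [0.1, 0.0, -0.5]
gripper_width: 1.003
grasp_force: 0.0
```

```bash
python3 - <<'E'
from h import *
c=cam("wrist"); save(c,"w1.png"); np.savez("w1.npz",**c); o=bot.get_obs(); print(o["eef_pos"].round(4),o["tool_rot"].round(3),o["q"].round(2)); print(c["pose"].round(3), c["f"])
print("pred",[np.round(proj(c,p),0) for p in [(.499,.005,.054),(.682,.074,.054),(.59,.039,.067)]])
E
```

```text
[0.4952 0.0025 0.2309] [ 0.     0.986  0.168 -0.001] [ 0.23  0.21 -0.42  1.95  0.1   1.   -1.46]
[[ 0.334  0.895  0.297  0.573]
 [-0.943  0.316  0.106  0.031]
 [ 0.001 -0.316  0.949  0.373]
 [ 0.     0.     0.     1.   ]] 339.22300662072496
pred [array([315., 173.]), array([310., -70.]), array([313.,  64.])]
```

View pics/w1.png

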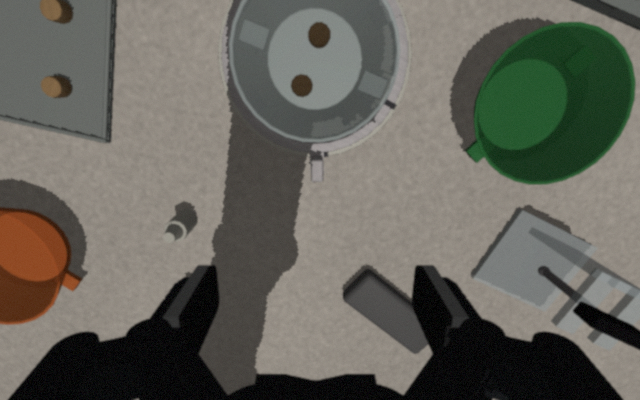

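The wrist view shows the front fin's top at about (317,168), a dark mark beside it at (318,153), and the pointer at (390,104). The tray beads are at (52,10) and (55,86).

```bash
python3 - <<'E'
from h import *
c=dict(np.load("w1.npz"))
C=np.array([.5905,.0395])
for n,u,v,z in [("fin",317,168,.054),("pointer",390,104,.03),("rib",323,152,.012),("ear+y",254,36,.025),("ear-y",375,85,.025),("o1",319,30,.035),("o2",301,79,.035),("b1",54,2,.023),("b2",52,82,.023),("ball?",543,270,.11)]:
    p=px(c,u,v,z); d=p[:2]-C; print(n,p.round(4),round(np.hypot(*d),3),round(np.degrees(np.arctan2(d[1],d[0]))%360,1))
a=cv2.resize(c["frame"][0:190,215:415],None,fx=3,fy=3,interpolation=cv2.INTER_CUBIC); cv2.imwrite("pics/w1c.png",np.clip(a[:,:,::-1]*1.6,0,255).astype(np.uint8))
E
```

```text
fin [0.5043 0.0047 0.054 ] 0.093 202.0
pointer [ 0.5829 -0.0429  0.03  ] 0.083 264.7
rib [0.5139 0.0011 0.012 ] 0.086 206.6
ear+y [0.5968 0.0998 0.025 ] 0.061 84.0
ear-y [ 0.5945 -0.0232  0.025 ] 0.063 273.6
o1 [0.6204 0.044  0.035 ] 0.03 8.7
o2 [0.5756 0.046  0.035 ] 0.016 156.5
b1 [0.5632 0.2796 0.023 ] 0.242 96.5
b2 [0.4921 0.2742 0.023 ] 0.255 112.7
ball? [ 0.4963 -0.2085  0.11  ] 0.265 249.2
```

View pics/w1c.png

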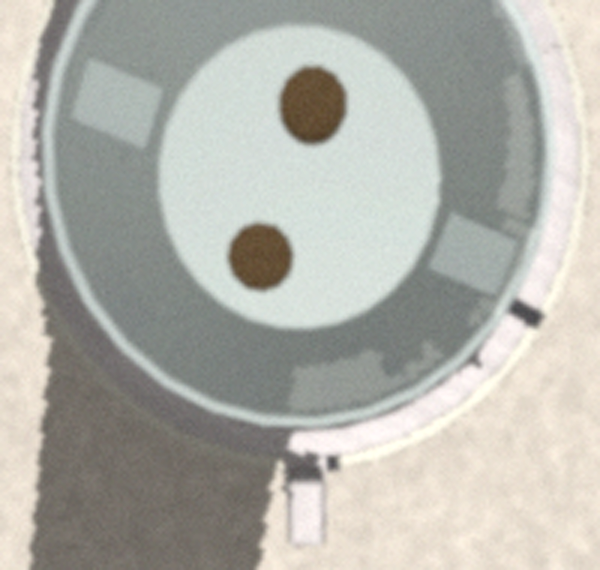

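Centre is about (0.594, 0.040), the fin sits at 201° and the holder's yaw is close to 0. Next I descend and grasp the fin.

>>> carry_out --targets '[100,3,0,-30,2,100,0,0,-40,0,100,0,0,-40,0,100,0,0,-40,0,100,0,0,-28,0,100,0,0,-20,0,100,0,0,0,0,220,0,0,0,0,220,0,0,0,0,220,0,0,0,0,220,0,0,0,0,220,0,0,0,0,220,0,0,0,0]' --newtons 25

```text
t: 3.25
eef_pos: [0.4996, 0.0029, 0.0346]
tool_rot: [0.0, 0.983, 0.185, 0.001]
contact_force: [-1.3, -1.5, 8.5]
gripper_width: 0.137
grasp_force: 7.0
```

```bash
python3 -c "
import numpy as np
C=np.array([594,39.5]);a=np.radians(201.2-4*np.arange(16));p=C+101.3*np.c_[np.cos(a),np.sin(a)]
print(np.diff(p,axis=0).round(1).tolist())"
```

```text
[[-2.3, 6.7], [-1.9, 6.8], [-1.4, 6.9], [-0.9, 7.0], [-0.4, 7.1], [0.1, 7.1], [0.6, 7.0], [1.1, 7.0], [1.6, 6.9], [2.0, 6.8], [2.5, 6.6], [3.0, 6.4], [3.4, 6.2], [3.8, 5.9], [4.2, 5.7]]
```

>>> carry_out --targets '[220,-2.3,6.7,0,-4,220,-1.9,6.8,0,-4,220,-1.4,6.9,0,-4,220,-0.9,7,0,-4,220,-0.4,7.1,0,-4,220,0.1,7.1,0,-4,220,0.6,7,0,-4,220,1.1,7,0,-4,220,1.6,6.9,0,-4,220,2,6.8,0,-4,220,0,0,0,0]'

```text
t: 4.35
eef_pos: [0.4983, 0.0736, 0.0345]
tool_rot: [-0.001, 0.987, -0.162, 0.001]
contact_force: [-1.1, 1.5, 8.3]
gripper_width: 0.134
grasp_force: 9.3
```

>>> carry_out --targets '[220,2.5,6.6,0,-4,220,3,6.4,0,-4,220,3.4,6.2,0,-4,220,0,0,0,0]'

```text
t: 4.75
eef_pos: [0.5073, 0.0928, 0.0344]
tool_rot: [-0.001, 0.964, -0.264, 0.001]
contact_force: [-1.6, 0.4, 8.6]
gripper_width: 0.137
grasp_force: 9.0
```

>>> carry_out --targets '[220,1.9,3,0,-2,220,2,2.9,0,-2,220,0,0,0,0]'

```text
t: 5.05
eef_pos: [0.5097, 0.0963, 0.0343]
tool_rot: [0.001, 0.955, -0.297, -0.0]
contact_force: [-4.1, -2.8, 11.9]
gripper_width: 0.14
grasp_force: 13.8
```

>>> carry_out --targets '[220,2,3,0,-1.5,220,2,3,0,-1,220,0,0,0,0]'

```text
t: 5.35
eef_pos: [0.5099, 0.0965, 0.0341]
tool_rot: [0.006, 0.948, -0.319, -0.003]
contact_force: [-13.7, -16.3, 29.2]
gripper_width: 0.143
grasp_force: 35.3
```

Collar is at its stop, with a firm force rise. I'll release it, lift, and go towards the tray.

>>> carry_out --targets '[220,-4,-6,0,2.5,100,0,0,0,0,100,0,0,0,0,100,0,0,0,0,100,0,0,20,0,100,0,0,40,0,100,0,0,50,0,60,0,0,50,5,60,0,20,30,7,60,0,30,0,7,60,0,30,0,7,60,0,30,0,7,60,0,30,0,0,60,0,30,0,0,60,0,0,0,0,60,0,0,0,0]' --newtons 20

```text
t: 6.95
eef_pos: [0.5096, 0.2683, 0.2229]
tool_rot: [0.0, 1.0, -0.013, -0.0]
contact_force: [-0.2, -1.3, 0.4]
gripper_width: 0.762
grasp_force: 0.0
```

```bash
python3 - <<'E'
from h import *
c=cam("wrist"); save(c,"w2.png"); np.savez("w2.npz",**c); o=bot.get_obs(); print(o["eef_pos"].round(4),o["tool_rot"].round(3),o["q"].round(2))
print("pred",[np.round(proj(c,p),0) for p in [(.56,.282,.023),(.49,.275,.023),(.594,.04,.067)]])
c=cam("top"); save(c,"top1.png"); np.savez("top1.npz",**c)
cr=cv2.resize(c["frame"][130:275,235:440],None,fx=3.9,fy=3.9,interpolation=cv2.INTER_CUBIC)
cv2.imwrite("pics/crop1.png",np.clip(cr[:,:,::-1]*1.5,0,255).astype(np.uint8))
E
```

```text
[0.5099 0.2671 0.2229] [ 0.     1.    -0.014 -0.   ] [-0.38  0.34 -0.26  1.79  0.1   1.03 -2.28]
pred [array([300., 122.]), array([309., 190.]), array([588.,  77.])]
```

View pics/w2.png

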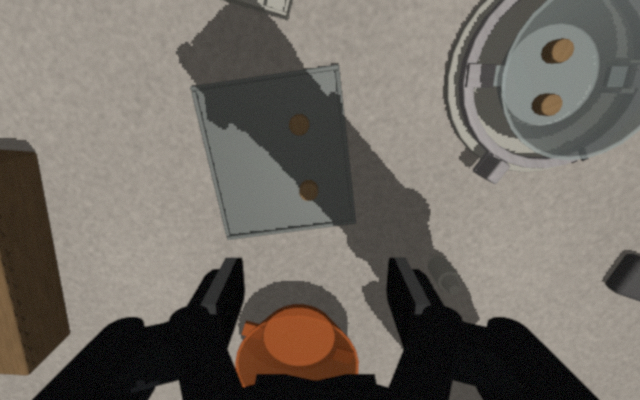

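The wrist view shows the tray beads at (300,125) and (309,190). The collar pointer is now by the rib at about (585,155) and the tabs are over the ears. Going to the nearer bead first.

>>> carry_out --targets '[100,-20,8,-40,0,100,0,0,-45,0,100,0,0,-45,0,100,0,0,-40,0,100,0,0,-30,0,100,0,0,-14,0,100,0,0,0,0,100,0,0,0,0,230,0,0,0,0,230,0,0,0,0,230,0,0,0,0,230,0,0,0,0,230,0,0,0,0,230,0,0,0,0]' --newtons 20

```text
t: 8.45
eef_pos: [0.491, 0.276, 0.0108]
tool_rot: [-0.001, 1.0, -0.014, 0.001]
contact_force: [-1.0, -0.5, 8.1]
gripper_width: 0.232
grasp_force: 19.4
```

>>> carry_out --targets '[230,0,0,30,0,230,0,0,40,0,230,0,0,40,0,230,15,-37,0,0,230,15,-37,0,0,230,15,-37,0,0,230,15,-37,0,0,230,15,-37,0,0,230,15,-37,0,0,230,13,-30,0,0,230,0,0,0,0,230,0,0,0,0,230,0,0,0,0]'

```text
t: 9.75
eef_pos: [0.5927, 0.025, 0.1196]
tool_rot: [-0.0, 1.0, -0.014, 0.0]
contact_force: [-1.1, 1.7, 0.7]
gripper_width: 0.232
grasp_force: 19.9
```

```bash
python3 - <<'E'
from h import *
c=cam("wrist"); save(c,"w3.png"); np.savez("w3.npz",**c); o=bot.get_obs(); print(o["eef_pos"].round(4),o["gripper_width"],o["grasp_force"])
E
```

```text
[0.5926 0.0253 0.1196] 0.2351545094846438 19.893870538862757
```

View pics/w3.png

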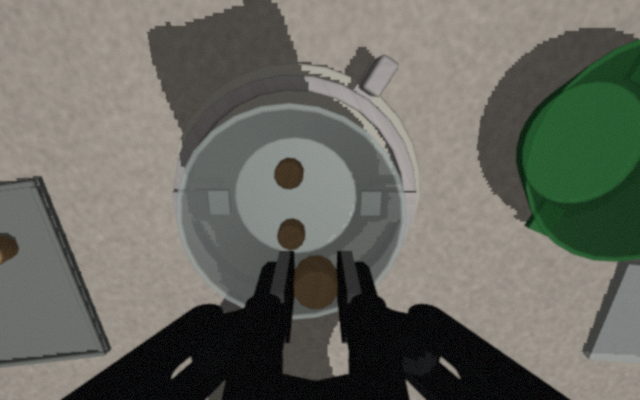

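The bead is held at (316,283). The rim spans u 177–415 and v 104–316, and the old beads are at (289,173) and (291,234).

```bash
python3 - <<'E'
from h import *
c=dict(np.load("w3.npz"))
for n,u,v,z in [("rimL",177,205,.067),("rimR",415,205,.067),("rimT",296,104,.067),("rimB",296,317,.067),("floorL",236,195,.017),("floorR",357,195,.017),("floorT",296,138,.017),("floorB",296,251,.017),("o1",289,173,.035),("o2",291,234,.035)]: print(n,px(c,u,v,z).round(4))
E
```

```text
rimL [0.6092 0.1088 0.067 ]
rimR [ 0.6053 -0.036   0.067 ]
rimT [0.6664 0.0338 0.067 ]
rimB [0.5263 0.04   0.067 ]
floorL [0.5992 0.0849 0.017 ]
floorR [ 0.5968 -0.0067  0.017 ]
floorT [0.6408 0.0376 0.017 ]
floorB [0.5511 0.0416 0.017 ]
o1 [0.6196 0.0424 0.035 ]
o2 [0.574  0.0433 0.035 ]
```

>>> carry_out --targets '[230,2,-1,-30,0,230,0,0,-30,0,230,0,0,-20,0,230,0,0,-5,0,230,0,0,0,0,180,0,0,0,0,160,0,0,0,0,160,0,0,0,0,160,0,0,0,0,160,0,0,30,0,160,0,0,40,0,160,0,0,25,0]'

```text
t: 11.0
eef_pos: [0.596, 0.0226, 0.1321]
tool_rot: [-0.0, 1.0, -0.014, 0.001]
contact_force: [0.2, 0.4, -0.0]
gripper_width: 0.372
grasp_force: 0.0
```

>>> carry_out --targets '[100,-10,36,30,0,100,-11,36,30,0,100,-11,36,20,0,100,-11,36,0,0,100,-11,36,0,0,100,-11,36,0,0,100,-11,36,0,0,100,0,0,0,0,100,0,0,0,0]'

```text
t: 11.9
eef_pos: [0.5186, 0.2753, 0.2095]
tool_rot: [0.0, 1.0, -0.013, 0.0]
contact_force: [-0.8, -1.2, 0.8]
gripper_width: 0.602
grasp_force: 0.0
```

```bash
python3 - <<'E'
from h import *
c=cam("wrist"); save(c,"w4.png"); np.savez("w4.npz",**c); o=bot.get_obs(); print(o["eef_pos"].round(4),o["gripper_width"])
print(proj(c,(.557,.282,.023)))
E
```

```text
[0.5192 0.2738 0.2093] 0.6076118991261067
(np.float64(307.1412687854752), np.float64(135.7842059745098))
```

View pics/w4.png

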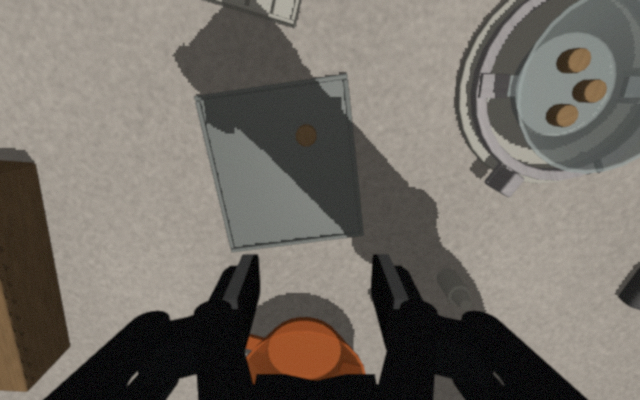

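The first bead stands in the bowl. The other is unmoved at (306,134), which is (0.558, 0.282).

>>> carry_out --targets '[100,39,8,-40,0,100,0,0,-45,0,100,0,0,-45,0,100,0,0,-40,0,100,0,0,-20,0,100,0,0,-11,0,100,0,0,0,0,100,0,0,0,0,230,0,0,0,0,230,0,0,0,0,230,0,0,0,0,230,0,0,0,0,230,0,0,0,0,230,0,0,0,0]'

```text
t: 13.35
eef_pos: [0.5545, 0.282, 0.0143]
tool_rot: [-0.0, 1.0, -0.014, 0.001]
contact_force: [-0.9, -0.5, 7.9]
gripper_width: 0.226
grasp_force: 19.5
```

>>> carry_out --targets '[230,0,0,30,0,230,0,0,40,0,230,0,0,36,0,230,6,-37,0,0,230,7,-37,0,0,230,7,-37,0,0,230,7,-37,0,0,230,7,-37,0,0,230,7,-38,0,0,230,0,0,0,0,230,0,0,0,0,230,0,0,-30,0,230,0,0,-30,0,230,0,0,-16,0,230,0,0,0,0,230,0,0,0,0]'

```text
t: 14.95
eef_pos: [0.5949, 0.0596, 0.0434]
tool_rot: [-0.0, 1.0, -0.014, 0.0]
contact_force: [0.1, 0.3, 0.7]
gripper_width: 0.225
grasp_force: 19.7
```

>>> carry_out --targets '[180,0,0,0,0,160,0,0,0,0,160,0,0,0,0,160,0,0,0,0,160,0,0,30,0,160,0,0,50,0,160,0,0,50,0,160,-5,-20,50,0,100,-15,-36,40,0,60,-15,-36,0,0,60,-15,-36,0,0,60,-15,-36,0,0,60,-15,-36,0,0,60,-15,-36,0,0,60,-15,-36,0,0,60,-15,-36,0,0,60,-15,-36,0,0,60,-10,-37,0,0,60,0,0,0,0,60,0,0,0,0]'

```text
t: 16.95
eef_pos: [0.446, -0.3177, 0.2549]
tool_rot: [-0.0, 1.0, -0.016, 0.0]
contact_force: [0.7, 1.0, 0.4]
gripper_width: 0.762
grasp_force: 0.0
```

```bash
python3 - <<'E'
from h import *
c=cam("wrist"); save(c,"w5.png"); np.savez("w5.npz",**c); o=bot.get_obs(); print(o["eef_pos"].round(4),o["tool_rot"].round(3),o["q"].round(2))
print(proj(c,(.469,-.285,.134)))
t=cam("top"); np.savez("top2.npz",**t)
a=c["frame"]; b=cv2.resize(t["frame"][140:230,255:345],(400,400),interpolation=cv2.INTER_CUBIC)
b=np.clip(b*1.5,0,255).astype(np.uint8)
p=np.hstack([a[:,160:560],b]); cv2.imwrite("pics/w5b.png",p[:,:,::-1])
E
```

```text
[ 0.4467 -0.3164  0.2549] [-0.     1.    -0.014  0.   ] [ 0.56  0.25 -0.07  1.83  0.02  1.06 -1.12]
(np.float64(273.08483968683714), np.float64(167.6078328659172))
```

View pics/w5b.png

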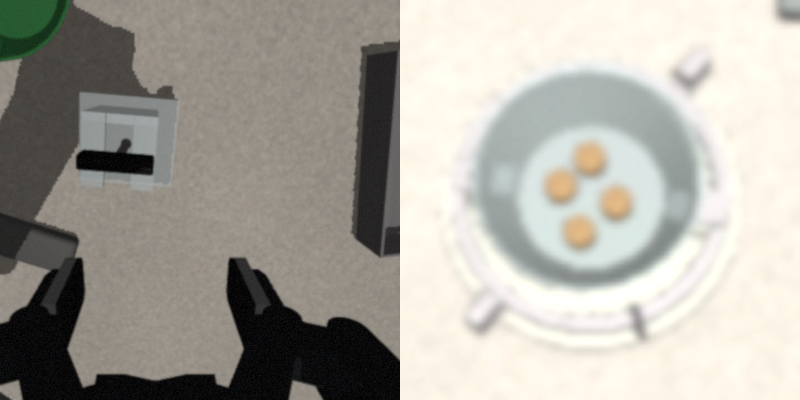

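All four beads stand in the bowl and the pointer is at the mark. In the full wrist frame the crossbar runs from (238,158) to (314,165), with the fork opening towards the robot.

```bash
python3 - <<'E'
from h import *
c=dict(np.load("w5.npz")); g=c["frame"].max(2)
m=(g<28).astype(np.uint8); m[200:]=0; n,l,s,ce=cv2.connectedComponentsWithStats(m); 
for i in range(1,n):
    if s[i][4]>300: print(s[i],ce[i].round(1),cv2.minAreaRect(np.argwhere(l==i)[:,::-1].astype(np.float32)))
for u,v in[(238,160),(314,166),(276,163)]: print(px(c,u,v,.134).round(4))
print("bars",[px(c,u,v,.11).round(4) for u,v in[(252,186),(302,188),(253,113),(305,113)]])
t=dict(np.load("top2.npz"));P=lambda u,v,z:px(t,255+(u-400)/4.444,140+v/4.444,z)[:2]
C=P(592,198,.017); print("C",C)
for u,v in[(590,158),(560,185),(616,202),(578,232)]: print((P(u,v,.035)-C).round(4)*1000)
E
```

```text
[ 237  151   76   23 1330] [274.5 161.7] ((274.283447265625, 161.14024353027344), (75.09748077392578, 19.161380767822266), 3.945185899734497)
[ 0.476  -0.2578  0.134 ]
[ 0.4693 -0.3174  0.134 ]
[ 0.4726 -0.2876  0.134 ]
bars [array([ 0.4477, -0.2621,  0.11  ]), array([ 0.4445, -0.306 ,  0.11  ]), array([ 0.5099, -0.2685,  0.11  ]), array([ 0.5086, -0.3112,  0.11  ])]
C [0.59407666 0.03899538]
[20.9  3.2]
[ 1.6 19.6]
[ -5.1 -16.2]
[-26.8   4.8]
```

>>> carry_out --targets '[160,12,15,0,8.5,160,12,15,0,8.5,160,0,0,0,8.5,160,0,0,0,8.5,160,0,0,0,8.5,160,0,0,0,8.5,160,0,0,0,8.5,160,0,0,0,8.5,160,0,0,0,8.5,160,0,0,0,8.5,160,0,0,-30,0,160,0,0,-40,0,160,0,0,0,0,160,0,0,0,0]'

```text
t: 18.45
eef_pos: [0.4709, -0.2858, 0.1852]
tool_rot: [-0.001, 0.746, 0.666, 0.0]
contact_force: [0.5, -0.1, 0.1]
gripper_width: 0.37
grasp_force: 0.0
```

```bash
python3 - <<'E'
from h import *
c=cam("wrist"); save(c,"w6.png"); np.savez("w6.npz",**c); o=bot.get_obs(); print(o["eef_pos"].round(4),o["tool_rot"].round(3),o["q"].round(2))
print(proj(c,(.4705,-.2865,.134)), proj(c,o["eef_pos"]))
E
```

```text
[ 0.4717 -0.2865  0.1864] [0.001 0.746 0.665 0.   ] [ 0.68  0.34 -0.31  1.88  0.13  0.93  0.2 ]
(np.float64(313.11743920169505), np.float64(227.3499982054064)) (np.float64(315.14325207107095), np.float64(270.6186583461564))
```

View pics/w6.png

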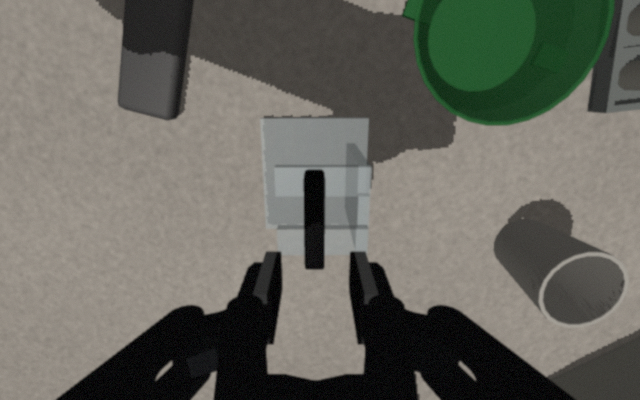

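The crossbar at u 305–323, v 170–269 is centred between the fingers, so I'll descend and grip.

>>> carry_out --targets '[160,-1,3,-35,0,160,0,0,-25,0,160,0,0,-11,0,160,0,0,0,0,160,0,0,0,0,240,0,0,0,0,240,0,0,0,0,240,0,0,0,0,240,0,0,0,0,240,0,0,0,0]' --newtons 60

```text
t: 19.5
eef_pos: [0.4707, -0.2847, 0.1157]
tool_rot: [0.001, 0.747, 0.665, 0.0]
contact_force: [-0.9, 0.8, 5.5]
gripper_width: 0.136
grasp_force: 59.9
```

Gripped. Lift straight up and carry to the bowl.

>>> carry_out --targets '[240,0,0,15,0,240,0,0,30,0,240,0,0,40,0,240,0,0,40,0,240,10,30,0,0,240,10,35,0,0,240,10,35,0,0,240,11,35,0,0,240,11,35,0,0,240,11,35,0,0,240,11,35,0,0,240,11,35,0,0,240,11,35,0,0,240,10,36,0,0,240,0,0,0,0,240,0,0,-30,0,240,0,0,-20,0,240,0,0,0,0,240,0,0,0,0]'

```text
t: 21.4
eef_pos: [0.5756, 0.0614, 0.1895]
tool_rot: [0.0, 0.747, 0.665, -0.0]
contact_force: [1.1, -0.2, -0.2]
gripper_width: 0.136
grasp_force: 58.9
```

```bash
python3 - <<'E'
from h import *
c=cam("wrist"); np.savez("w7.npz",**c); o=bot.get_obs(); e=o["eef_pos"]; print(e.round(4),o["tool_rot"].round(3),o["q"].round(2),o["gripper_width"])
print("ball pred",proj(c,e-[0,0,.09]))
t=cam("scene"); np.savez("s7.npz",**t); print("scene ball",proj(t,e-[0,0,.09]))
b=cv2.resize(t["frame"][130:270,300:400],(400,560),interpolation=cv2.INTER_CUBIC)[0:400]
p=np.hstack([c["frame"][:,120:520],np.clip(b*1.3,0,255).astype(np.uint8)]); cv2.imwrite("pics/w7.png",p[:,:,::-1])
E
```

```text
[0.5762 0.0617 0.1902] [0.    0.747 0.665 0.001] [ 0.15  0.4  -0.47  1.81  0.21  0.98 -0.52] 0.1353375147125279
ball pred (np.float64(314.38076734380104), np.float64(205.27013271279114))
scene ball (np.float64(363.237965272237), np.float64(194.94651496848815))
```

View pics/w7.png

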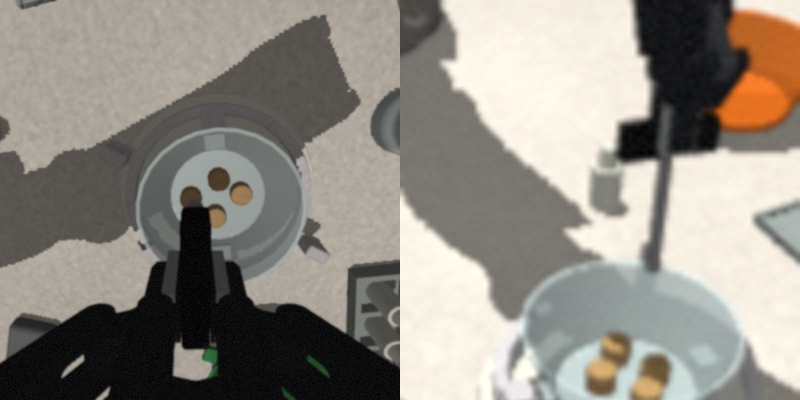

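The scene view puts the ball at (362.5,194.5) against a predicted (363,195), so it hangs right under the TCP. Now checking the beads' clearance for the entry.

```bash
python3 - <<'E'
from h import *
c=dict(np.load("w7.npz")); C=px(c,120+218,193,.017)[:2]; print(C)
for u,v in[(190,195),(218,178),(240,193),(217,215)]: print((px(c,120+u,v,.035)[:2]-[.595,.0385]).round(4)*1000)
s=dict(np.load("s7.npz"))
for u,v in[(615,345),(601,370),(655,367),(648,388)]: print("s",(px(s,300+(u-400)/4,130+v/4,.035)[:2]-[.595,.0385]).round(4)*1000)
E
```

```text
[0.59700183 0.04263238]
[-24.3  10.9]
[ 2.7 23.9]
[21.4  7.5]
[ -1.6 -11.5]
s [-18.1   2. ]
s [  0.9 -17. ]
s [10.1 17.2]
s [26.4  4. ]
```

>>> carry_out --targets '[240,17,-22,0,0,240,18,-23,0,0,240,0,0,0,0,240,0,0,-20,0,240,0,0,-20,0,240,0,0,-15,0,240,0,0,-12,0,240,0,0,-7,0,240,0,0,0,0,240,0,0,0,0]'

```text
t: 22.5
eef_pos: [0.6109, 0.0171, 0.1154]
tool_rot: [0.0, 0.747, 0.665, 0.0]
contact_force: [-0.9, 1.2, 0.1]
gripper_width: 0.137
grasp_force: 59.0
```

```bash
python3 -c "
import numpy as np
a=np.radians(-54+18*np.arange(21));p=26*np.c_[np.cos(a),np.sin(a)]
d=np.diff(p,axis=0).round(1);print(d.sum(0));print(','.join('240,%g,%g,0,0'%tuple(x) for x in d))"
```

```text
[4.44089210e-15 3.55271368e-15]
240,5.8,5.8,0,0,240,3.7,7.2,0,0,240,1.3,8,0,0,240,-1.3,8,0,0,240,-3.7,7.2,0,0,240,-5.8,5.8,0,0,240,-7.2,3.7,0,0,240,-8,1.3,0,0,240,-8,-1.3,0,0,240,-7.2,-3.7,0,0,240,-5.8,-5.8,0,0,240,-3.7,-7.2,0,0,240,-1.3,-8,0,0,240,1.3,-8,0,0,240,3.7,-7.2,0,0,240,5.8,-5.8,0,0,240,7.2,-3.7,0,0,240,8,-1.3,0,0,240,8,1.3,0,0,240,7.2,3.7,0,0
```

>>> carry_out --targets '[240,5.8,5.8,0,0,240,3.7,7.2,0,0,240,1.3,8,0,0,240,-1.3,8,0,0,240,-3.7,7.2,0,0,240,-5.8,5.8,0,0,240,-7.2,3.7,0,0,240,-8,1.3,0,0,240,-8,-1.3,0,0,240,-7.2,-3.7,0,0,240,-5.8,-5.8,0,0,240,-3.7,-7.2,0,0,240,-1.3,-8,0,0,240,1.3,-8,0,0,240,3.7,-7.2,0,0,240,5.8,-5.8,0,0,240,7.2,-3.7,0,0,240,8,-1.3,0,0,240,8,1.3,0,0,240,7.2,3.7,0,0]'

```text
t: 24.5
eef_pos: [0.611, 0.0169, 0.1145]
tool_rot: [-0.0, 0.747, 0.665, -0.0]
contact_force: [-0.5, -0.1, -1.0]
gripper_width: 0.138
grasp_force: 59.0
```

>>> carry_out --targets '[240,5.8,5.8,1.5,0,240,3.7,7.2,0,0,240,1.3,8,0,0,240,-1.3,8,0,0,240,-3.7,7.2,0,0,240,-5.8,5.8,0,0,240,-7.2,3.7,0,0,240,-8,1.3,0,0,240,-8,-1.3,0,0,240,-7.2,-3.7,0,0,240,-5.8,-5.8,0,0,240,-3.7,-7.2,0,0,240,-1.3,-8,0,0,240,1.3,-8,0,0,240,3.7,-7.2,0,0,240,5.8,-5.8,0,0,240,7.2,-3.7,0,0,240,8,-1.3,0,0,240,8,1.3,0,0,240,7.2,3.7,0,0]'

```text
t: 26.5
eef_pos: [0.6104, 0.0157, 0.1156]
tool_rot: [-0.0, 0.747, 0.664, -0.001]
contact_force: [-0.3, -0.1, -1.7]
gripper_width: 0.139
grasp_force: 58.9
```

>>> carry_out --targets '[240,5.8,5.8,0,0,240,3.7,7.2,0,0,240,1.3,8,0,0,240,-1.3,8,0,0,240,-3.7,7.2,0,0,240,-5.8,5.8,0,0,240,-7.2,3.7,0,0,240,-8,1.3,0,0,240,-8,-1.3,0,0,240,-7.2,-3.7,0,0,240,-5.8,-5.8,0,0,240,-3.7,-7.2,0,0,240,-1.3,-8,0,0,240,1.3,-8,0,0,240,3.7,-7.2,0,0,240,5.8,-5.8,0,0,240,7.2,-3.7,0,0,240,8,-1.3,0,0,240,8,1.3,0,0,240,7.2,3.7,0,0]'

```text
t: 28.5
eef_pos: [0.6112, 0.0161, 0.1161]
tool_rot: [0.0, 0.747, 0.665, -0.001]
contact_force: [-0.2, 0.3, -0.4]
gripper_width: 0.135
grasp_force: 59.0
```

>>> carry_out --targets '[240,5.8,5.8,0,0,240,3.7,7.2,0,0,240,1.3,8,0,0,240,-1.3,8,0,0,240,-3.7,7.2,0,0,240,-5.8,5.8,0,0,240,-7.2,3.7,0,0,240,-8,1.3,0,0,240,-8,-1.3,0,0,240,-7.2,-3.7,0,0,240,-5.8,-5.8,0,0,240,-3.7,-7.2,0,0,240,-1.3,-8,0,0,240,1.3,-8,0,0,240,3.7,-7.2,0,0,240,5.8,-5.8,0,0,240,7.2,-3.7,0,0,240,8,-1.3,0,0,240,8,1.3,0,0,240,7.2,3.7,0,0]'

```text
t: 30.5
eef_pos: [0.6095, 0.0193, 0.1157]
tool_rot: [-0.002, 0.747, 0.665, -0.001]
contact_force: [-2.3, 3.8, 1.3]
gripper_width: 0.136
grasp_force: 59.3
```

```bash
python3 - <<'E'
from h import *
t=cam("scene"); np.savez("s8.npz",**t); c=cam("wrist"); o=bot.get_obs(); e=o["eef_pos"]; print(e.round(4))
b=cv2.resize(t["frame"][130:270,300:400],(400,560),interpolation=cv2.INTER_CUBIC)[100:500]
p=np.hstack([c["frame"][:,120:520],np.clip(b*1.3,0,255).astype(np.uint8)]); cv2.imwrite("pics/w8.png",p[:,:,::-1])
E
```

```text
[0.6109 0.0202 0.1161]
```

View pics/w8.png

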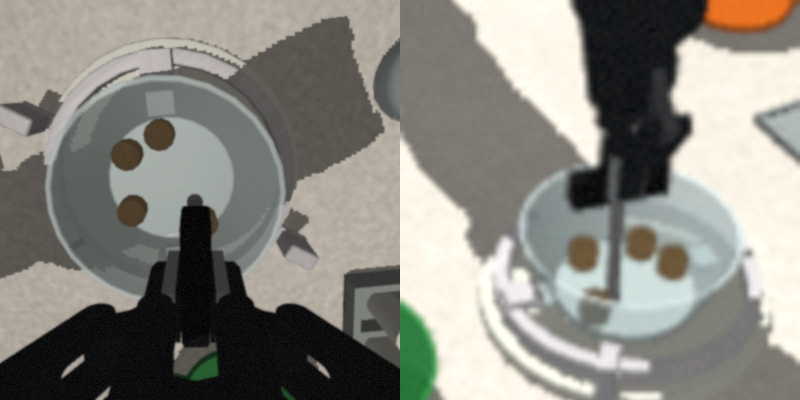

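All four beads are inside and displaced from where they lay. Withdraw the rod and return it to the stand.

>>> carry_out --targets '[240,-4,4,0,0,240,0,0,6,0,240,0,0,15,0,240,0,0,30,0,240,0,0,40,0,240,0,0,34,0,240,-13,-30,0,0,240,-13,-30,0,0,240,-13,-30,0,0,240,-13,-31,0,0,240,-14,-31,0,0,240,-14,-31,0,0,240,-14,-31,0,0,240,-14,-31,0,0,240,-14,-31,0,0,240,-14,-30,0,0,240,0,0,0,0,240,0,0,0,0]'

```text
t: 32.4
eef_pos: [0.4701, -0.2864, 0.2426]
tool_rot: [0.001, 0.748, 0.664, 0.0]
contact_force: [0.9, 0.2, -0.2]
gripper_width: 0.133
grasp_force: 59.0
```

```bash
python3 - <<'E'
from h import *
t=cam("scene"); np.savez("s9.npz",**t); c=cam("wrist"); o=bot.get_obs(); e=o["eef_pos"]; print(e.round(4),o["tool_rot"].round(3))
print("scene ball",proj(t,e-[0,0,.09]),"hang pt under tcp",proj(t,[e[0],e[1],.11]),"orig",proj(t,[.4707,-.2847,.11]))
b=cv2.resize(t["frame"][130:250,175:275],(400,480),interpolation=cv2.INTER_CUBIC)[0:400]
p=np.hstack([c["frame"][:,120:520],np.clip(b*1.3,0,255).astype(np.uint8)]); cv2.imwrite("pics/w9.png",p[:,:,::-1])
E
```

```text
[ 0.4711 -0.2844  0.2423] [0.001 0.747 0.665 0.   ]
scene ball (np.float64(215.06314975865797), np.float64(182.15297763243072)) hang pt under tcp (np.float64(217.74161129946623), np.float64(196.10011045247256)) orig (np.float64(217.57784297729765), np.float64(196.032524279236))
```

View pics/w9.png

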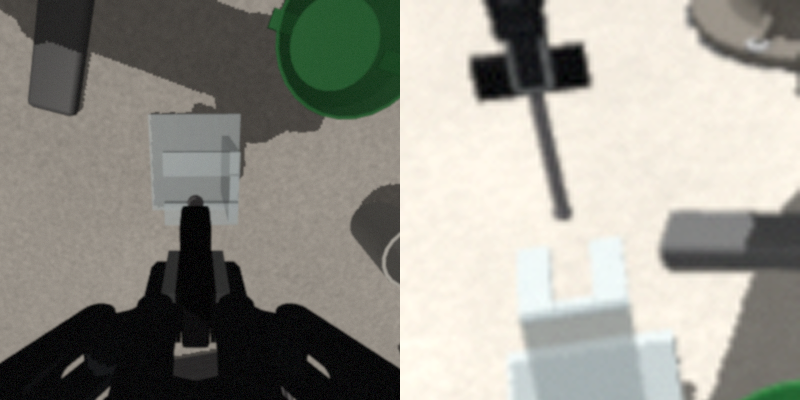

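The rod is upright, with the ball at (216,183) against a predicted (215,182). I'm lowering into the fork.

>>> carry_out --targets '[240,0,0,-25,0,240,0,0,-25,0,240,0,0,-25,0,240,0,0,-25,0,240,0,0,-15,0,240,0,0,-8,0,240,0,0,-2.5,0,240,0,0,0,0,240,0,0,0,0]'

```text
t: 33.4
eef_pos: [0.4715, -0.2849, 0.1168]
tool_rot: [0.001, 0.747, 0.665, 0.0]
contact_force: [0.1, -0.6, -0.8]
gripper_width: 0.139
grasp_force: 59.0
```

>>> carry_out --targets '[240,0,0,-1.2,0,240,0,0,0,0,210,0,0,0,0,190,0,0,0,0,170,0,0,0,0,160,0,0,0,0,160,0,0,0,0,160,0,0,0,0,160,0,0,10,0,160,0,0,20,0,160,0,0,35,0,160,0,0,40,0,160,0,0,35,0,160,-10,-35,0,0,160,-10,-35,0,0,160,-10,-35,0,0,160,-10,-35,0,0,160,0,0,0,0]' --newtons 20

```text
t: 35.2
eef_pos: [0.427, -0.431, 0.2551]
tool_rot: [0.001, 0.75, 0.662, -0.001]
contact_force: [-0.7, -0.9, -0.2]
gripper_width: 0.373
grasp_force: 0.0
```

```bash
python3 - <<'E'
from h import *
t=cam("top"); s=cam("scene")
a=t["frame"][110:290,230:470]; a=cv2.resize(a,(400,300),interpolation=cv2.INTER_CUBIC)
b=cv2.resize(s["frame"][160:310,190:400],(400,286),interpolation=cv2.INTER_CUBIC); b=np.vstack([b,np.zeros((14,400,3),np.uint8)])
p=np.clip(np.hstack([a,b])*1.3,0,255).astype(np.uint8); cv2.imwrite("pics/fin.png",p[:,:,::-1]); print(bot.get_obs()["eef_pos"],bot.get_obs()["gripper_width"])
E
```

```text
[ 0.43008635 -0.42565337  0.25508027] 0.3717375714442176
```

View pics/fin.png

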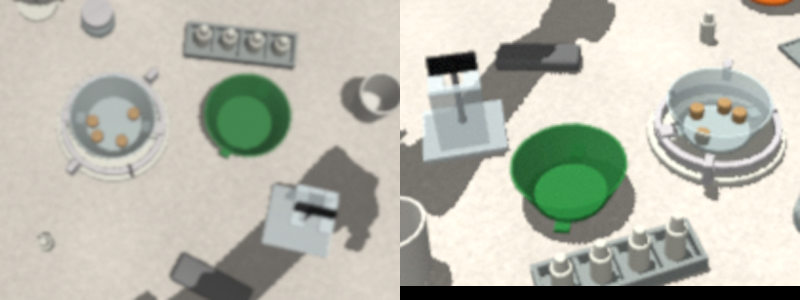

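The rod hangs upright in the fork, four beads are in the locked bowl, the pointer is at the mark, and the surroundings look unchanged. Handing in.

```bash
python3 -c "
from station import bot; print(bot.hand_in())"
```

```text
the job is handed in; nothing more can be done
None
```

The job is handed in at about 35 s: the collar is at its stop, both new beads joined the two old ones in the bowl, I stirred four rounds anticlockwise, and the rod hangs upright in its stand; the hand-in gave no verdict.

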